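# Pack the inspection torch away and latch the toolbox

### The job

Lay the torch down lengthways, front to back, in the empty half of the open toolbox's tray, beside the small tin, without dropping it. Then swing the lid fully shut, and after that press both front latches down flat against the box. Leave the tin in its half of the tray, and leave the spring clamp and the marker on the bench where they lie.

Things in the scene. Friction and masses are not known exactly. Their poses are not given: they have to be found in the camera images.
- toolbox: Black toolbox, 180 (x) x 260 (y) x 136 mm (z, shut), fixed to the bench. Origin: centre of its underside; +x runs to its back (hinge), +y to its left, z up. Base 85 mm high, 3 mm walls. The tray inside has its floor at z = 47 mm; a 4 mm divider along x at y = 0, its top at z = 70 mm, parts it into a left half with the tin and an empty right half.
- tray_right (a point): Centre of the floor of the tray's empty right half, at x = 0, y = -62, z = 47 mm in the toolbox frame. This half is 147 mm long (x) by 120 mm wide (y); axes as the toolbox's.
- toolbox_lid (a joint): Lid hinge, rad: 0 shut, 1.48 fully open; starts at about 1.4. Axis along the toolbox's y through x = 81, z = 85 mm. A stiff hinge: the lid stays where it is left; about 3 to 5 N at the front edge moves it, and that much is needed all the way down.
- lid_front (a point): Middle of the lid's upper front edge; moves with the lid (open: its highest part but for the latches). Shut: x = -77, y = 0, z = 122 mm in the toolbox frame, the lid's flat top at z = 122 mm, with a flat bail handle fixed on it (x = -5 to 39, y = -56 to 56 mm, up to z = 136 mm). The stretch of front edge between the latches (y = -59 to 59 mm) is clear.
- toolbox_latch1 (a joint): Left latch (y = +70 mm), hinged on the lid's front. rad: 0 flat down against the front of the toolbox (closed), about 1.6 sticking straight out from the front. It stays where it is left and moves with a light touch.
- toolbox_latch2 (a joint): Right latch (y = -70 mm), as the left one.
- latch_left_tip (a point): Free end of the left latch: an orange flap 22 mm wide (y), 3.5 mm thick and 42 mm long. With the lid shut it hinges about the toolbox's y direction at x = -84, z = 102 mm; closed, its free end points down, at x = -87, z = 61 mm.
- latch_right_tip (a point): Free end of the right latch, made the same.
- torch: Black and white pocket torch, round, 118 mm long, 34 mm thick at the barrel (middle) and 39 mm at both ends, 0.14 kg, lying on the bench. Its length is along its own y. Origin: on its surface, at the underside as built (use point torch_mid, as it can roll).
- torch_mid (a point): Point on the torch's axis at mid length, 19 mm above whatever it lies on; the place to grip. The torch's length is along this frame's y.
- tin: Small round tin, white and brown, 62 mm across, 35 mm high, standing in the left half of the tray. Origin: centre of its underside.
- tin_mid (a point): Centre of the tin.
- clamp: Black spring clamp, 44 x 112 x 20 mm, lying on the bench. Origin: centre of its underside; length along y. To be left alone.
- marker: Marker pen, white with a red cap, 135 mm long, 17 mm thick, lying on the bench. Origin: centre of its underside; length along y. To be left alone.
Mind the look-alikes: they are no part of the job. What is shaped like the torch but brown is not meant.

How it is judged:
On the way, in this order (a step that is already met when the one before it is completed fails the run):
1. the torch lies lengthways in the right half of the tray, let go and at rest, the lid still open (y of torch_mid in the frame of toolbox between -0.12 and -0.01 m and z of torch_mid in the frame of toolbox between 0.05 and 0.078 m and x of torch_mid in the frame of toolbox between -0.04 and 0.04 m and angle between torch_mid's own y axis and vertical above 1.4 rad and angle between the y axis of torch_mid and the x axis of toolbox, either way round below 0.6 rad and contact force between torch and the fingers below 0.1 N and linear speed of torch below 0.05 m/s and value of joint toolbox_lid above 0.5 rad), for 0.2 s.
2. the lid is shut (value of joint toolbox_lid below 0.05 rad), for 0.2 s.
3. both latches are down (value of joint toolbox_lid below 0.05 rad and value of joint each of toolbox_latch1, toolbox_latch2 below 0.15 rad), for 0.2 s.
At the end, for the whole second after the job is handed in: The torch lies at rest in the right half of the tray, its axis within 0.6 rad of front-to-back and its middle within 40 mm of mid-depth; the lid is shut (under 0.05 rad); both latches are flat against the front (under 0.15 rad); the tin still stands in the left half of the tray (all of step 3 and y of torch_mid in the frame of toolbox between -0.12 and -0.01 m and z of torch_mid in the frame of toolbox between 0.05 and 0.078 m and x of torch_mid in the frame of toolbox between -0.04 and 0.04 m and angle between torch_mid's own y axis and vertical above 1.4 rad and angle between the y axis of torch_mid and the x axis of toolbox, either way round below 0.6 rad and linear speed of torch below 0.05 m/s and y of tin_mid in the frame of toolbox above 0.01 m and z of tin_mid in the frame of toolbox below 0.085 m and angle between tin's own z axis and vertical below 0.3 rad); the robot touches nothing.
It fails at once if the torch is dropped or thrown (faster than 0.8 m/s with no finger on it) (linear speed of torch above 0.8 m/s and contact force between torch and the fingers below 0.1 N).
It fails at once if the spring clamp or the marker is moved by more than 40 mm (distance of any of clamp, marker from where it was at the start of the episode above 0.04 m).
It also fails if it takes over 67 s, if anything falls off the work surface, if the arm or the gripper's body presses on something with over 40 N, if the wrist force passes 120 N, or if a joint passes its speed limit or range.

### The arm

A 6-joint arm with a two-finger parallel gripper is mounted at the origin on a cart in front of the work surface, level with it; the furniture and walls round the work are solid. World frame = base frame: x ahead of the robot, y to its left, z up, the work surface at z = 0. Lengths are in m, angles in rad, forces in N, time in s.
With the tool pointing down it reaches from about 0.35 to 0.775 m from the base axis. Payload 5.5 kg.
Tool frame: the origin (TCP) lies at the very end of the fingers, on their centre line; the grasp point (between the pads) lies 19 mm behind it (grip_point_offset is the distance from the TCP to the grasp point, in m); z points along the fingers, y is the direction in which the jaws open and shut (so a half turn about z gives the same grasp; the last joint's range is limited). The gripper opens to 85 mm and grips with 20 to 120 N. Pads are 22 mm wide; open, the fingers measure 114 mm over their backs; the gripper's body (76 mm by 85 mm) begins 54 mm behind the grasp point. The pads swing forward as they close: fully open they stand 13 mm farther back than shut.
Start: joints at [-1.488, 0.313, 0.046, 1.304, 0, 1.431], TCP at [0.127, -0.561, 0.193] pointing down, gripper open.
Joint ranges: [-2.76, 2.76], [-0.86, 1.69], [-1.03, 1.26], [-2.2, 2.34], [-1.47, 1.5], [-3.14, 3.14]. Speed limits (rad/s): [2.57, 2.57, 3.14, 3.14, 3.14, 3.14].

### API

Orientations are given as a unit quaternion [w, x, y, z].
In Python, from workcell import * gives the robot as it stands.
- The arm moves only by the shell command python3 -m crank 'ROWS' [OPENING] [FORCE]. ROWS is a JSON object of lists of equal length, an entry for each row: "travel": the shift along the tool's x, y, z in units of 40 mm (1.0 is 40 mm), a list of three; "turn": the turn about the tool's z in rad. In form: {"travel": [[x, y, z], ...], "turn": [turn, ...]}. A call has 1 to 5 rows; each row is the pose to reach, as a shift and turn from the pose commanded when the call began, along the tool's axes at that moment; what a row does not reach only later rows make up. A row lasts 1/12 s, in which the tool goes at most 41.7 mm and 7.16 degrees, less where a joint would pass 70% of its speed; a pose out of reach is approached as far as the arm can. A call with a gripper value outside its range is refused whole. OPENING is the finger opening in mm, from 0 to 85.4, set as the call begins (- or left out, the last holds). The fingers move at their own pace and stop on an object; FORCE is the grip in N (left out, the last holds). Time passes only in rows, so rows that repeat a pose let the fingers close. It gives the time, the measured TCP pose, the force and the opening at its end, in the units of the state.
- get_state(): the state, without advancing time (a new reading comes with each control period).
- read_camera(name): name is "side" or "top" or "wrist"; returns a dict with "image" (420x560x3 uint8, red, green, blue), "K" (3x3 intrinsics, pixels), "R" (3x3) and "t" (3): a world point X has camera coordinates R X + t. Camera axes: x right, y down, z forward; pixel columns grow to the right and rows downward; lengths in m; the calibration is good to about 2 mm. A picture is of the moment at which its call begins. There is no depth.
- hand_in(): hands the job in, once; it reports no verdict.
The state is a dict: "clock": time; "joint_pos": joint angles; "qvel": joint speeds; "tau": joint torques, N m; "tcp_pos": TCP position; "orientation": TCP orientation; "wrist_force": force on the tool from outside, world axes, zero at the start; "ft_torque": the same for the moment, N m; "finger_gap": finger opening in m.
Only numpy, scipy, OpenCV 4.12 (cv2) and the standard library are available. Lean on these libraries where they do the work, as an engineer would, in place of code of your own. Each camera call takes 0.05 s, during which the arm holds its last target. There are 200 camera calls.

## Working session

There is one attempt and no reset: what is moved stays moved. The work goes in short steps, Python scripts to look and compute and a shell command to move; the robot and the scene stay as the last step left them, time stands still between calls to the robot, and variables do not carry over. Pictures are saved under pics/ and viewed, about 8 in all and at most 12, crops included, and the job is handed in when it is done.

```bash
mkdir -p pics; cat > h.py <<'E'
from workcell import *
import numpy as np, cv2
from scipy.spatial.transform import Rotation as Ro
def shot(name,fn,crop=None,s=1):
    c=read_camera(name); np.savez('pics/'+fn+'.npz',**{k:c[k] for k in('image','K','R','t')})
    im=c['image'][...,::-1]
    if crop: im=im[crop[1]:crop[3],crop[0]:crop[2]]
    cv2.imwrite('pics/'+fn+'.png',cv2.resize(im,None,fx=s,fy=s,interpolation=cv2.INTER_CUBIC)); return c
def ray(fn,u,v):
    c=np.load('pics/'+fn+'.npz'); o=-c['R'].T@c['t']; d=c['R'].T@np.linalg.solve(c['K'],[u,v,1]); return o,d
def onz(fn,u,v,z):
    o,d=ray(fn,u,v); return o+d*(z-o[2])/d[2]
def proj(fn,X):
    c=np.load('pics/'+fn+'.npz'); p=c['K']@(c['R']@np.array(X)+c['t']); return p[:2]/p[2]
def tool():
    s=get_state(); return np.array(s['tcp_pos']),Ro.from_quat(np.array(s['orientation'])[[1,2,3,0]]).as_matrix()
def go(X):
    p,R=tool(); return (R.T@(np.array(X)-p)/.04).round(3)
E
python3 - <<'E'
from h import *
shot('top','top0',s=1.4);shot('side','side0',s=1.4)
print(get_state()); print(tool()[1].round(3))
for n in('top0','side0'):
    o,d=ray(n,280,210);print(o,d)
E
```

```text
{'clock': 0.1, 'joint_pos': array([-1.48757666e+00,  3.13915004e-01,  4.50776971e-02,  1.30356653e+00,
       -5.65279097e-07,  1.43115644e+00]), 'qvel': array([ 0.0004572 , -0.00181881,  0.00227608, -0.00022928,  0.00196786,
        0.00055993]), 'tau': array([ 3.83707855e-03, -4.81724954e+01,  2.99244761e+01,  1.28089372e-02,
       -1.27742919e-04, -3.36634443e-06]), 'tcp_pos': array([ 0.12701154, -0.56027585,  0.19259784]), 'orientation': array([-8.03441087e-04,  9.93797802e-01,  1.11199288e-01,  2.23884207e-05]), 'wrist_force': array([0.00112516, 0.19096641, 0.02729801]), 'ft_torque': array([ 0.00365544, -0.01106098,  0.01513434]), 'finger_gap': 0.08533077006533467}
[[ 0.975  0.221 -0.   ]
 [ 0.221 -0.975  0.002]
 [ 0.    -0.002 -1.   ]]
[ 0.42061313 -0.10138065  1.29632297] [ 0.12531811  0.00685798 -0.99220396]
[ 0.33238731 -1.06845651  0.98491136] [ 0.17486142  0.7262036  -0.66508353]
```

View pics/top0.png

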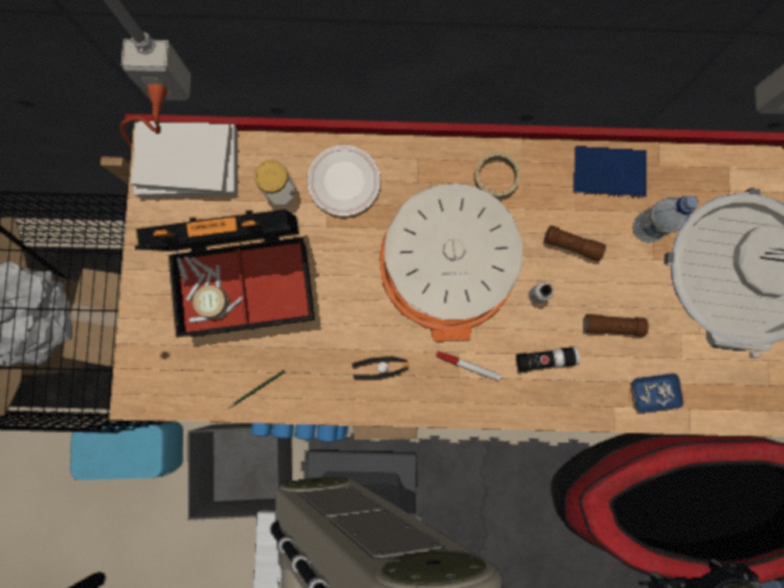

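View pics/side0.png

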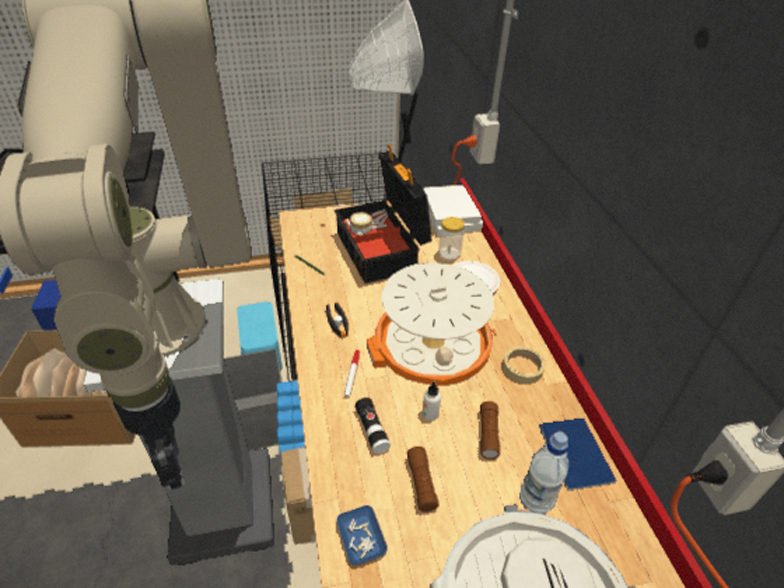

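The top view shows the torch at (547,359) in the 1.4x picture, with its ends at about (517,362) and (578,356). The toolbox base corners are near (171,252), (304,237), (314,321) and (178,335), and the tin is at (208,301). Next I'll enlarge these two areas.

```bash
python3 - <<'E'
from h import *
im=np.load('pics/top0.npz')['image'][...,::-1]
a=cv2.resize(im[145:245,90:240],None,fx=5,fy=5,interpolation=cv2.INTER_CUBIC)
cv2.imwrite('pics/crop1.png',a)
for p in [(517,362),(578,356),(547,359)]: print(onz('top0',p[0]/1.4,p[1]/1.4,.019).round(3))
for p in [(171,252),(304,237),(314,321),(178,335)]: print('box',onz('top0',p[0]/1.4,p[1]/1.4,.085).round(3))
E
```

```text
[ 0.453 -0.343  0.019]
[ 0.468 -0.464  0.019]
[ 0.461 -0.402  0.019]
box [0.643 0.33  0.085]
box [0.679 0.078 0.085]
box [0.518 0.052 0.085]
box [0.486 0.305 0.085]
```

View pics/crop1.png

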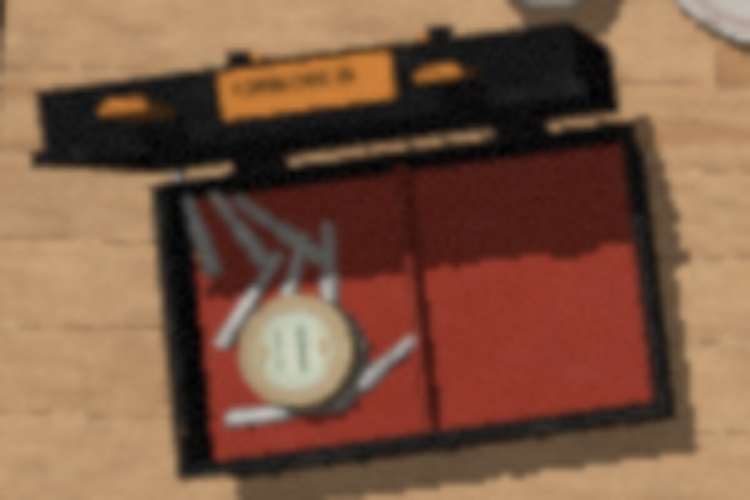

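The crop shows the box rim corners at FL (180,478), FR (672,412), BR (637,123) and BL (155,185). I'll fit the pose to these.

```bash
cat > fit.py <<'E'
from h import *
px=[(180,478),(672,412),(637,123),(155,185)]; m=np.array([(-90,130),(-90,-130),(90,-130),(90,130)])/1e3
w=np.array([onz('top0',90+u/5,145+v/5,.085)[:2] for u,v in px]); print(w.round(3))
a=m-m.mean(0);b=w-w.mean(0)
th=np.arctan2((a[:,0]*b[:,1]-a[:,1]*b[:,0]).sum(),(a*b).sum()); c,s=np.cos(th),np.sin(th)
R=np.array([[c,-s],[s,c]]);o=w.mean(0)-R@m.mean(0)
print('box',o,th,(w-o-m@R.T).round(4))
for n,p in dict(tray=(0,-62,47),lidfront=(-77,0,122),latchR=(-87,-70,61),latchL=(-87,70,61),latchRout=(-126,-70,102),latchLout=(-126,70,102)).items(): 
    q=np.array(p)/1e3; X=o+R@q[:2]; print(n,X.round(3),q[2],np.hypot(*X).round(3))
E
python3 fit.py; python3 -c "
from h import *
p,R=tool();print(go([.461,-.404,.12]));print(np.degrees(np.arctan2(R[1,1],R[0,1])),np.degrees(np.arctan2(-.121,.015)))"
```

```text
[[0.482 0.308]
 [0.523 0.052]
 [0.678 0.078]
 [0.637 0.332]]
box [0.58026675 0.19258722] 0.15930070047942746 [[ 0.0112  0.0015]
 [ 0.0114  0.0023]
 [-0.0116 -0.0009]
 [-0.0111 -0.0029]]
tray [0.59  0.131] 0.047 0.605
lidfront [0.504 0.18 ] 0.122 0.536
latchR [0.505 0.11 ] 0.061 0.517
latchL [0.483 0.248] 0.061 0.543
latchRout [0.467 0.103] 0.102 0.478
latchLout [0.445 0.242] 0.102 0.506
[ 9.006 -1.962  1.82 ]
-77.23107788582386 -82.93327028359893
```

```bash

python3 -m crank '{"travel":[[0.9,-0.2,0],[1.8,-0.4,0],[2.7,-0.6,0],[3.6,-0.8,0],[4.5,-1,0]],"turn":[0,0,0,0,0]}' 85 >/dev/null
python3 -m crank '{"travel":[[0.9,-0.2,0],[1.8,-0.4,0],[2.7,-0.6,0],[3.6,-0.8,0],[4.5,-1,0]],"turn":[0,0,0,0,0]}' 
python3 -m crank '{"travel":[[0,0,0],[0,0,0],[0,0,0],[0,0,0],[0,0,0]],"turn":[-0.12,-0.24,-0.36,-0.48,-0.6]}' 
python3 -m crank '{"travel":[[0,0,0],[0,0,0],[0,0,0],[0,0,0],[0,0,0]],"turn":[-0.12,-0.24,-0.36,-0.48,-0.6]}' 
python3 -m crank '{"travel":[[0,0,0],[0,0,0],[0,0,0],[0,0,0],[0,0,0]],"turn":[-0.12,-0.24,-0.27,-0.27,-0.27]}' 
python3 - <<'E'
from h import *
p,R=tool();print(p,R.round(3),get_state()['joint_pos'],go([.461,-.404,.1]))
shot('wrist','w1',s=1.4)
E
```

```text
clock: 0.93
tcp_pos: [0.4618, -0.4019, 0.193]
orientation: [-0.0, 0.994, 0.111, -0.0]
wrist_force: [-0.5, -0.8, 0.5]
finger_gap: 0.0848
clock: 1.35
tcp_pos: [0.4605, -0.4027, 0.1927]
orientation: [-0.001, 0.915, 0.403, -0.0]
wrist_force: [-0.8, -0.2, -0.1]
finger_gap: 0.0847
clock: 1.77
tcp_pos: [0.4602, -0.403, 0.1928]
orientation: [-0.001, 0.755, 0.655, -0.0]
wrist_force: [-0.6, -0.1, -0.4]
finger_gap: 0.0852
clock: 2.18
tcp_pos: [0.4603, -0.4031, 0.1929]
orientation: [-0.0, 0.663, 0.748, 0.0]
wrist_force: [-0.2, -0.1, -0.7]
finger_gap: 0.085
[ 0.46026692 -0.40306609  0.19293294] [[-0.12   0.993 -0.001]
 [ 0.993  0.12   0.001]
 [ 0.001 -0.001 -1.   ]] [-8.50331459e-01  3.87315762e-01  1.51142024e-01  1.33550887e+00
 -7.76564693e-05  5.99727771e-01] [-0.027  0.017  2.323]
```

View pics/w1.png

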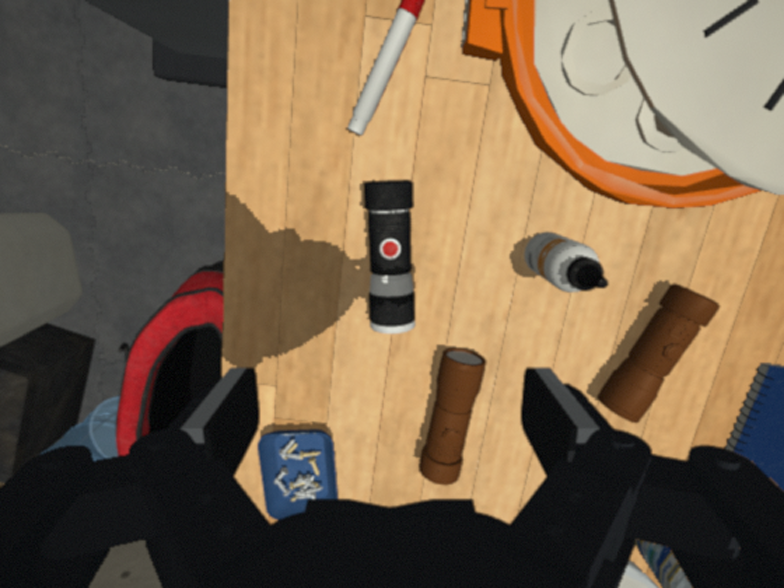

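The wrist view shows the torch with its ends at about (388,182) and (392,331), so its axis lines up with tool x.

```bash
python3 - <<'E'
from h import *
a=onz('w1',388/1.4,184/1.4,.019);b=onz('w1',392/1.4,329/1.4,.019);m=(a+b)/2
print(a,b,m,np.linalg.norm(a-b)); p,R=tool(); print(R.T@(b-a)); m[2]=.004; print(go(m))
E
```

```text
[ 0.45237546 -0.34472625  0.019     ] [ 0.46987552 -0.46245093  0.019     ] [ 0.46112549 -0.40358859  0.019     ] 0.1190182828390903
[-1.18975684e-01  3.18357766e-03 -5.62188747e-05]
[-0.016  0.02   4.726]
```

```bash

python3 -m crank '{"travel":[[0,0,0.6],[0,0.02,1.2],[0,0.02,1.8],[0,0.02,2.4],[0,0.02,3]],"turn":[0,0,0,0,0]}' >/dev/null
python3 -m crank '{"travel":[[0,0,0.5],[0,0,1],[0,0,1.4],[0,0,1.7],[0,0,1.7]],"turn":[0,0,0,0,0]}' 
python3 -m crank '{"travel":[[0,0,0],[0,0,0],[0,0,0],[0,0,0],[0,0,0]],"turn":[0,0,0,0,0]}' 10 40
python3 -m crank '{"travel":[[0,0,0],[0,0,0],[0,0,0],[0,0,0],[0,0,0]],"turn":[0,0,0,0,0]}'
python3 -m crank '{"travel":[[0,0,-0.3],[0,0,-0.9],[0,0,-1.5],[0,0,-2.1],[0,0,-2.5]],"turn":[0,0,0,0,0]}'
python3 -m crank '{"travel":[[0,0,-0.6],[0,0,-1.2],[0,0,-1.8],[0,0,-2.4],[0,0,-3]],"turn":[0,0,0,0,0]}'
python3 - <<'E'
from h import *
shot('wrist','w2'); print(get_state()['joint_pos'],go([.590,.131,.21]))
E
```

```text
clock: 3.07
tcp_pos: [0.4596, -0.4013, 0.0023]
orientation: [-0.003, 0.663, 0.749, 0.0]
wrist_force: [-0.7, 1.1, -0.0]
finger_gap: 0.085
clock: 3.48
tcp_pos: [0.4618, -0.4037, 0.0064]
orientation: [0.001, 0.663, 0.749, -0.0]
wrist_force: [-0.6, -1.1, 0.3]
finger_gap: 0.0248
clock: 3.9
tcp_pos: [0.4612, -0.4032, 0.0054]
orientation: [0.0, 0.663, 0.749, -0.0]
wrist_force: [0.4, -0.6, 0.2]
finger_gap: 0.0101
clock: 4.32
tcp_pos: [0.4618, -0.4038, 0.1078]
orientation: [0.001, 0.663, 0.749, -0.0]
wrist_force: [-0.0, -0.7, 0.9]
finger_gap: 0.0099
clock: 4.73
tcp_pos: [0.4611, -0.403, 0.2266]
orientation: [-0.0, 0.663, 0.749, -0.0]
wrist_force: [0.5, 0.7, 0.1]
finger_gap: 0.0101
[-8.49201269e-01  3.80087818e-01  2.35258839e-01  1.41832898e+00
 -7.30779427e-05  5.99530357e-01] [12.905  4.792  0.489]
```

View pics/w2.png

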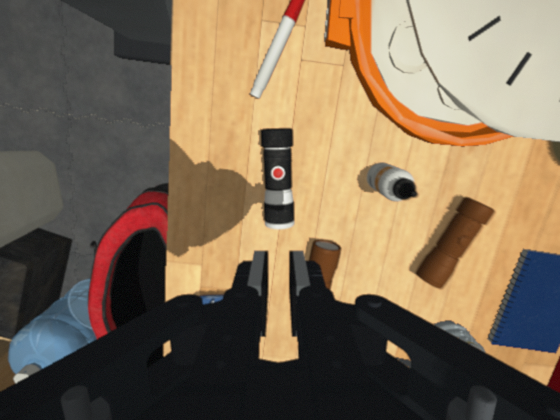

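The fingers closed to 10 mm on nothing, and the torch still lies at about (278,178) in the wrist view. I'll check its position against both cameras.

```bash
python3 - <<'E'
from h import *
a=onz('w2',277,130,.019);b=onz('w2',279,226,.019)
p,R=tool(); print('w2',(a+b)/2,np.linalg.norm(a-b),'tcp px',proj('w2',p),'cam',ray('w2',0,0)[0],p)
c=shot('side','side1',(200,220,360,390),4)
shot('top','top1')
for f,z in(('side1',.019),('top1',.019)): print(f,proj(f,[.461,-.4036,z]),'tcp',proj(f,p))
E
```

```text
w2 [ 0.4613118 -0.4033585  0.019    ] 0.11964885901538172 tcp px [279.49818334 245.74181325] cam [ 0.45325756 -0.33452661  0.4076961 ] [ 0.46250626 -0.40457093  0.23202723]
side1 [265.97759102 303.81090135] tcp [266.93581637 254.262252  ]
top1 [391.13776221 256.31196425] tcp [413.31936839 253.30082621]
```

View pics/side1.png

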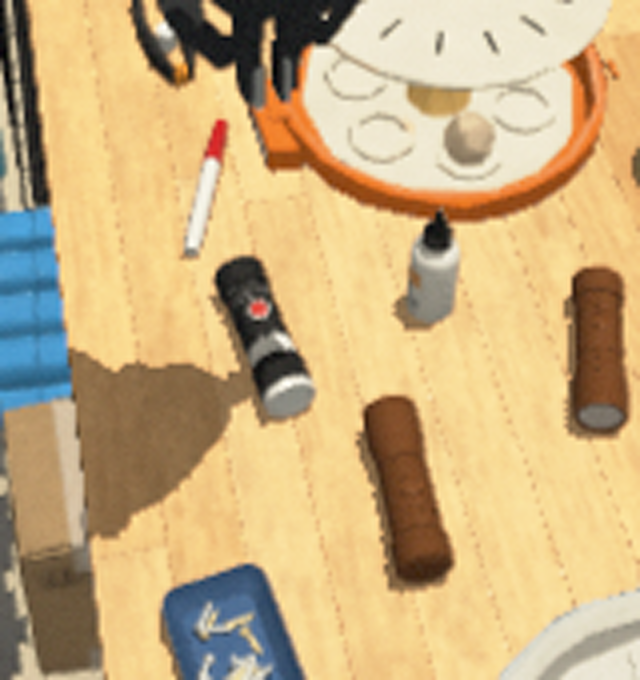

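The torch hasn't moved. The fingertips show at about (268,245) in the side view, above the projected TCP (267,254), so the real fingertips seem to be higher than reported. I'll measure the gap.

```bash
python3 - <<'E'
from h import *
s=get_state();p,R=tool();print(p,s['tcp_pos'],s['finger_gap'])
for dz in(0,.02,.03,.04,.05): print(dz,proj('side1',p-R[:,2]*dz).round(1),proj('w2',p-R[:,2]*dz).round(1))
im=np.load('pics/side1.npz')['image'][...,::-1][200:260,230:310];im2=np.load('pics/w2.npz')['image'][...,::-1][230:350,220:340]
A=cv2.resize(im,(800,600),interpolation=cv2.INTER_CUBIC)[:, :400]*1
cv2.imwrite('pics/c2.png',np.hstack([cv2.resize(im,(400,300),interpolation=cv2.INTER_CUBIC),cv2.resize(im2,(300,300),interpolation=cv2.INTER_CUBIC)]))
E
```

```text
[ 0.46220467 -0.40422671  0.22778823] [ 0.46220467 -0.40422671  0.22778823] 0.009871066813720943
0 [266.8 255.3] [279.  242.5]
0.02 [266.8 249.9] [279.  255.8]
0.03 [266.8 247.2] [279.  263.7]
0.04 [266.8 244.4] [279.  272.5]
0.05 [266.8 241.6] [279.  282.5]
```

View pics/c2.png

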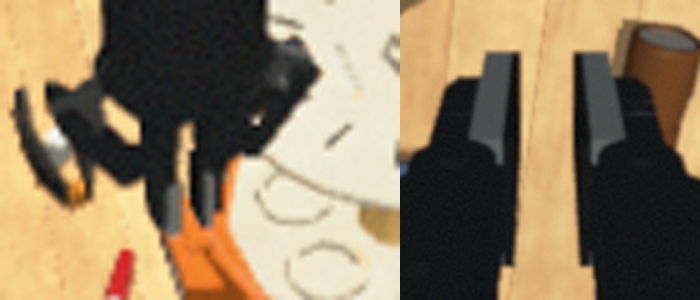

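Both views put the fingertips roughly 20–40 mm behind the reported TCP. I'll settle it by straddling the torch open and feeling for the bench in small steps.

```bash

python3 -m crank '{"travel":[[0,0,0.5],[0,0,1],[0,0,1.6],[0,0,2.2],[0,0,2.8]],"turn":[0,0,0,0,0]}' 85 > /dev/null
python3 -m crank '{"travel":[[0,0,0.6],[0,0,1.2],[0,0,1.8],[0,0,2.4],[0,0,2.7]],"turn":[0,0,0,0,0]}' 
for i in 1 2 3; do python3 -m crank '{"travel":[[0,0,0.05],[0,0,0.1],[0,0,0.1]],"turn":[0,0,0]}' | egrep 'pos|force'; done
python3 - <<'E'
from h import *
shot('wrist','w3'); s=get_state(); print(s['tcp_pos'],s['wrist_force'])
E
```

```text
clock: 5.72
tcp_pos: [0.4589, -0.4006, 0.0007]
orientation: [-0.003, 0.663, 0.749, 0.0]
wrist_force: [-1.0, 0.7, 0.0]
finger_gap: 0.085
tcp_pos: [0.4611, -0.403, 0.0011]
wrist_force: [0.4, -0.6, 0.4]
tcp_pos: [0.4616, -0.4035, -0.002]
wrist_force: [0.2, -0.2, -0.1]
tcp_pos: [0.4611, -0.403, -0.0068]
wrist_force: [0.1, -0.1, 0.2]
[ 0.46116933 -0.40306107 -0.00672337] [ 0.33767071 -0.04634457  1.62781699]
```

View pics/w3.png

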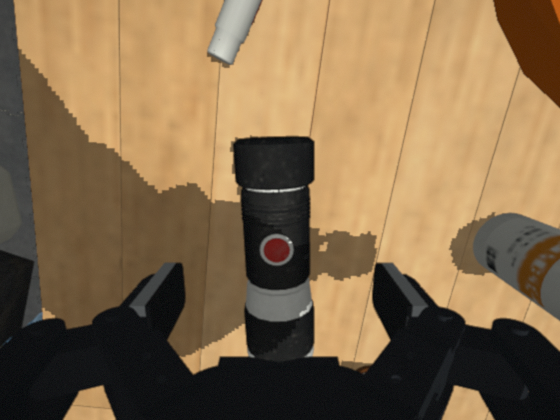

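```bash
python3 - <<'E'
from h import *
p,R=tool()
for z in(.02,.035,.045,.055):
  l,r=onz('w3',183,264,z),onz('w3',375,264,z); print(z,np.linalg.norm(l-r),R.T@((l+r)/2-p))
E
```

```text
0.02 0.10148049691230118 [-0.00347962  0.00082518 -0.02672395]
0.035 0.09161491727644677 [ 0.00355739  0.00079509 -0.04172296]
0.045 0.0850378641858772 [ 0.00824872  0.00077503 -0.0517223 ]
0.055 0.07846081109530752 [ 0.01294006  0.00075497 -0.06172164]
```

The image geometry is self-consistent only if the open tips sit at z≈0.045 m. So the real TCP is about 40 mm higher than reported, and I'll descend another 28 mm.

```bash

python3 -m crank '{"travel":[[0,0,0.2],[0,0,0.4],[0,0,0.5],[0,0,0.5]],"turn":[0,0,0,0]}'
python3 -m crank '{"travel":[[0,0,0.1],[0,0,0.2],[0,0,0.2]],"turn":[0,0,0]}'
python3 -m crank '{"travel":[[0,0,0],[0,0,0],[0,0,0],[0,0,0],[0,0,0]],"turn":[0,0,0,0,0]}' 10 40
python3 -m crank '{"travel":[[0,0,0],[0,0,0],[0,0,0],[0,0,0],[0,0,0]],"turn":[0,0,0,0,0]}'
```

```text
clock: 6.85
tcp_pos: [0.4602, -0.4021, -0.0285]
orientation: [-0.001, 0.663, 0.749, 0.0]
wrist_force: [0.1, -0.4, 0.3]
finger_gap: 0.0851
clock: 7.1
tcp_pos: [0.4609, -0.4028, -0.0355]
orientation: [-0.001, 0.663, 0.749, 0.0]
wrist_force: [0.1, 0.6, -0.4]
finger_gap: 0.0848
clock: 7.52
tcp_pos: [0.4615, -0.4034, -0.034]
orientation: [0.0, 0.663, 0.749, -0.0]
wrist_force: [-0.9, 0.7, 2.8]
finger_gap: 0.0337
clock: 7.93
tcp_pos: [0.4615, -0.4034, -0.034]
orientation: [0.0, 0.663, 0.749, -0.0]
wrist_force: [-1.7, 1.7, 5.6]
finger_gap: 0.0337
```

It's gripped at 33.7 mm. Next: lift, carry along the bench front and turn.

```bash

python3 -m crank '{"travel":[[0,0,-0.3],[0,0,-0.9],[0,0,-1.7],[0,0,-2.5],[0,0,-3.3]],"turn":[0,0,0,0,0]}'>/dev/null
python3 -m crank '{"travel":[[0,0,-0.7],[0,0,-1.3],[0,0,-1.8],[0,0,-2.2],[0,0,-2.2]],"turn":[0,0,0,0,0]}'
python3 -m crank '{"travel":[[0.4,0,0],[1.2,0,0],[2.1,0,0],[3,0,0],[3.9,0.3,0]],"turn":[0,0,0,0,0]}'>/dev/null
python3 -m crank '{"travel":[[0.9,0.1,0],[1.8,0.2,0],[2.7,0.3,0],[3.6,0.4,0],[4.5,0.5,0]],"turn":[0,0,0,0,0]}'>/dev/null
python3 -m crank '{"travel":[[0.9,0,0],[1.8,0,0],[2.6,0,0],[3.2,0,0],[3.4,0,0]],"turn":[0,0,0,0,0]}'
python3 -m crank '{"travel":[[0,0,0],[0,0,0],[0,0,0],[0,0,0],[0,0,0]],"turn":[-0.1,-0.2,-0.3,-0.42,-0.54]}' >/dev/null
python3 -m crank '{"travel":[[0,0,0],[0,0,0],[0,0,0],[0,0,0],[0,0,0]],"turn":[-0.12,-0.24,-0.36,-0.48,-0.6]}' >/dev/null
python3 -m crank '{"travel":[[0,0,0],[0,0,0],[0,0,0],[0,0,0],[0,0,0]],"turn":[-0.1,-0.2,-0.3,-0.4,-0.46]}' >/dev/null
python3 -m crank '{"travel":[[0,0,0],[0,0,0]],"turn":[0,0]}'
python3 - <<'E'
from h import *
p,R=tool();s=get_state();print(s['joint_pos'].round(2),np.arctan2(R[1,0],R[0,0]),np.arctan2(R[1,1],R[0,1]),go([.590,.131,.18]))
shot('wrist','w4',s=1.4)
E
```

```text
clock: 8.77
tcp_pos: [0.4625, -0.4046, 0.1888]
orientation: [0.003, 0.663, 0.749, -0.0]
wrist_force: [1.0, -0.7, -0.5]
finger_gap: 0.0336
clock: 10.02
tcp_pos: [0.4338, 0.0721, 0.1838]
orientation: [-0.001, 0.661, 0.75, -0.001]
wrist_force: [0.1, -0.1, -0.8]
finger_gap: 0.0337
clock: 11.43
tcp_pos: [0.4352, 0.0688, 0.1844]
orientation: [-0.001, -0.074, 0.997, -0.0]
wrist_force: [-0.2, -0.3, -1.2]
finger_gap: 0.0339
[-0.03  0.06 -0.29  1.22 -0.   -0.17] -2.9928592472718636 1.7195298097698837 [-4.058  0.965  0.104]
```

View pics/w4.png

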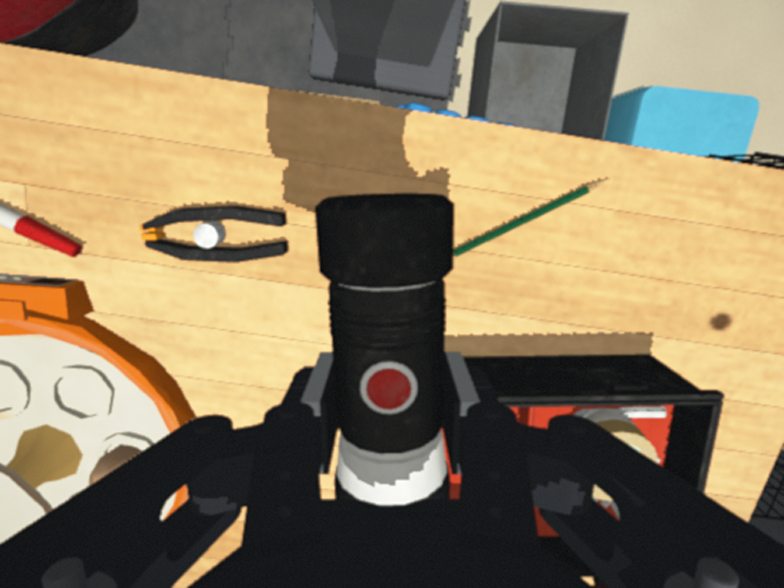

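The torch is held straight and the tool axis is within 0.01 rad of the box's x axis. Now I'll move over the tray's right half and lower.

```bash

python3 -m crank '{"travel":[[-0.6,0.15,0],[-1.4,0.35,0],[-2.2,0.55,0],[-3,0.75,0],[-3.6,0.9,0]],"turn":[0,0,0,0,0]}'>/dev/null
python3 -m crank '{"travel":[[-0.3,0.03,0],[-0.46,0.06,0],[-0.46,0.06,0],[-0.46,0.06,0]],"turn":[0,0,0,0]}'
python3 -m crank '{"travel":[[0,0,0.4],[0,0,0.9],[0,0,1.5],[0,0,2.1],[0,0,2.5]],"turn":[0,0,0,0,0]}'
python3 -m crank '{"travel":[[0,0,0.3],[0,0,0.6],[0,0,0.9],[0,0,1.1],[0,0,1.1]],"turn":[0,0,0,0,0]}'
python3 - <<'E'
from h import *
print(tool()[0],go([.590,.131,.016]))
E
```

```text
clock: 12.23
tcp_pos: [0.5896, 0.1313, 0.1847]
orientation: [-0.001, -0.075, 0.997, -0.0]
wrist_force: [0.1, 0.2, -1.0]
finger_gap: 0.0336
clock: 12.65
tcp_pos: [0.588, 0.131, 0.0837]
orientation: [-0.001, -0.075, 0.997, -0.0]
wrist_force: [-0.0, 0.4, -2.6]
finger_gap: 0.0338
clock: 13.07
tcp_pos: [0.588, 0.1311, 0.0399]
orientation: [-0.002, -0.075, 0.997, -0.0]
wrist_force: [-0.1, -0.2, -1.9]
finger_gap: 0.0338
[0.58804714 0.13110874 0.03991736] [-0.05  -0.01   0.598]
```

```bash

python3 -m crank '{"travel":[[0,0,0.15],[0,0,0.3],[0,0,0.4],[0,0,0.5],[0,0,0.5]],"turn":[0,0,0,0,0]}'
python3 -m crank '{"travel":[[0,0,0.04],[0,0,0.07],[0,0,0.07]],"turn":[0,0,0]}'
python3 -m crank '{"travel":[[0,0,0.04],[0,0,0.07],[0,0,0.07]],"turn":[0,0,0]}'
```

```text
clock: 13.48
tcp_pos: [0.5898, 0.1316, 0.0205]
orientation: [-0.001, -0.076, 0.997, -0.0]
wrist_force: [-0.1, -0.2, -0.7]
finger_gap: 0.0336
clock: 13.73
tcp_pos: [0.5904, 0.1316, 0.0185]
orientation: [-0.0, -0.076, 0.997, -0.0]
wrist_force: [-0.8, 0.1, -0.5]
finger_gap: 0.0336
clock: 13.98
tcp_pos: [0.5902, 0.1316, 0.0155]
orientation: [-0.0, -0.076, 0.997, -0.0]
wrist_force: [-0.7, -0.1, -1.4]
finger_gap: 0.0335
```

```bash

python3 -m crank '{"travel":[[0,0,0.03],[0,0,0.05],[0,0,0.05]],"turn":[0,0,0]}'|egrep 'pos|force'
python3 -m crank '{"travel":[[0,0,0.03],[0,0,0.05],[0,0,0.05]],"turn":[0,0,0]}'|egrep 'pos|force'
python3 -c "
from h import *
shot('wrist','w5',s=1.2)"
```

```text
tcp_pos: [0.5902, 0.1316, 0.0136]
wrist_force: [0.4, -1.2, -1.7]
tcp_pos: [0.5905, 0.1316, 0.013]
wrist_force: [-2.6, -1.1, 6.1]
```

View pics/w5.png

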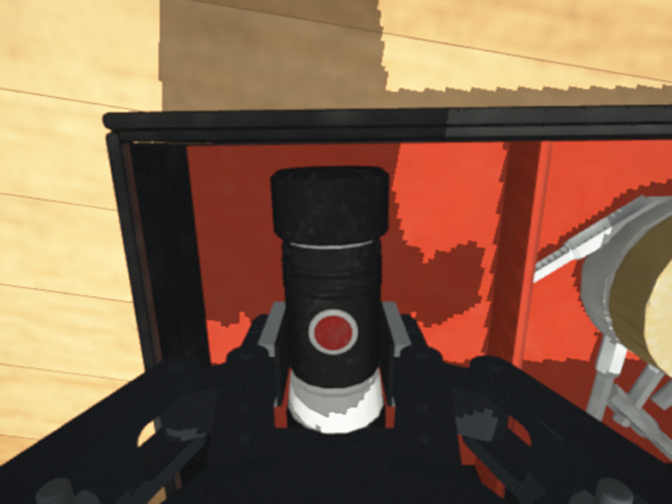

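The wrist view shows the torch lying centred in the right half, clear of the divider, with floor contact felt (6 N). I'll release it, rise, and plan the lid arc.

```bash

python3 -m crank '{"travel":[[0,0,0],[0,0,0],[0,0,0],[0,0,0],[0,0,0]],"turn":[0,0,0,0,0]}' 52
python3 -m crank '{"travel":[[0,0,-0.1],[0,0,-0.3],[0,0,-0.6],[0,0,-1],[0,0,-1.5]],"turn":[0,0,0,0,0]}'
python3 -m crank '{"travel":[[0,0,-0.8],[0,0,-1.6],[0,0,-2.4],[0,0,-3.2],[0,0,-4.2]],"turn":[0,0,0,0,0]}'
python3 -m crank '{"travel":[[0,0,0],[0,0,0],[0,0,0],[0,0,0],[0,0,0]],"turn":[0,0,0,0,0]}' 0
cat > bx.py <<'E'
from h import *
o=np.array([.5803,.1926]);th=.1593;B=np.array([[np.cos(th),-np.sin(th)],[np.sin(th),np.cos(th)]])
def g(x,y,z): return go([*(o+B@[x,y]),z-.040])   # box frame, true z
def where(): p=tool()[0]; return np.array([*(B.T@(p[:2]-o)),p[2]+.04]).round(4)
E
python3 - <<'E'
from bx import *
print(where(),g(.122,0,.285),get_state()['finger_gap'])
a=np.arange(1.4,-.01,-.1);C=np.c_[.081-.14*np.cos(a)+.037*np.sin(a)+.011,.085+.14*np.sin(a)+.037*np.cos(a)]
for A,c in zip(a,C): print(A.round(1),c.round(3), ((c-C[0])*[-1,-1]/.04).round(2))
shot('wrist','w6',s=1.2)
E
```

```text
clock: 14.95
tcp_pos: [0.5904, 0.1316, 0.0116]
orientation: [-0.0, -0.076, 0.997, -0.0]
wrist_force: [-0.5, 0.1, 0.1]
finger_gap: 0.0518
clock: 15.37
tcp_pos: [0.5896, 0.1315, 0.0721]
orientation: [-0.001, -0.076, 0.997, -0.0]
wrist_force: [0.6, -0.3, -0.1]
finger_gap: 0.052
clock: 15.78
tcp_pos: [0.5893, 0.1316, 0.2409]
orientation: [-0.001, -0.076, 0.997, -0.0]
wrist_force: [1.1, 0.6, 0.2]
finger_gap: 0.0521
clock: 16.2
tcp_pos: [0.5894, 0.1316, 0.2382]
orientation: [-0.001, -0.076, 0.997, -0.0]
wrist_force: [-0.4, 0.4, -0.7]
finger_gap: -0.0001
[-0.0007 -0.0617  0.2782] [-3.054  1.567 -0.18 ] -0.00010094953564849984
1.4 [0.105 0.229] [-0. -0.]
1.3 [0.09 0.23] [ 0.36 -0.01]
1.2 [0.076 0.229] [0.72 0.01]
1.1 [0.061 0.227] [1.08 0.07]
1.0 [0.047 0.223] [1.43 0.16]
0.9 [0.034 0.218] [1.77 0.29]
0.8 [0.021 0.211] [2.09 0.45]
0.7 [0.009 0.203] [2.4  0.64]
0.6 [-0.003  0.195] [2.68 0.87]
0.5 [-0.013  0.185] [2.94 1.12]
0.4 [-0.023  0.174] [3.18 1.39]
0.3 [-0.031  0.162] [3.39 1.69]
0.2 [-0.038  0.149] [3.56 2.  ]
0.1 [-0.044  0.136] [3.71 2.34]
-0.0 [-0.048  0.122] [3.82 2.68]
```

View pics/w6.png

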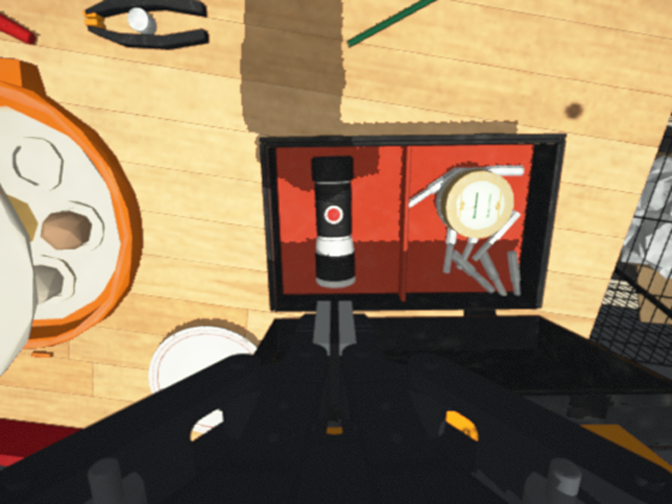

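The wrist view shows the torch let go and lying front to back, with the tin undisturbed in the left half. Next I'll centre between the latches, rise, cross over the lid edge, and come down behind it.

```bash

python3 -m crank '{"travel":[[0,0.3,-0.2],[0,0.8,-0.5],[0,1.2,-0.8],[0,1.5,-1],[0,1.56,-1]],"turn":[0,0,0,0,0]}'
python3 -m crank '{"travel":[[-0.4,0,0],[-1,0,0],[-1.8,0,0],[-2.6,0,0],[-3.1,0,0]],"turn":[0,0,0,0,0]}'
python3 -m crank '{"travel":[[0,0,0],[0,0,0],[0,0,0]],"turn":[0,0,0]}'
python3 -c "
from bx import *
print(where(),g(.122,0,.229),get_state()['joint_pos'].round(2))"
```

```text
clock: 16.67
tcp_pos: [0.581, 0.196, 0.2817]
orientation: [0.001, -0.077, 0.997, 0.001]
wrist_force: [0.2, 0.8, 0.9]
finger_gap: -0.0001
clock: 17.08
tcp_pos: [0.7052, 0.2121, 0.2781]
orientation: [-0.0, -0.075, 0.997, -0.0]
wrist_force: [0.6, -0.3, -0.5]
finger_gap: 0.0002
clock: 17.33
tcp_pos: [0.7029, 0.212, 0.2789]
orientation: [-0.001, -0.076, 0.997, -0.0]
wrist_force: [-0.6, 0.0, 0.6]
finger_gap: -0.0001
[ 1.241e-01 -3.000e-04  3.189e-01] [0.049 0.008 2.247] [ 0.18  0.71  0.9   1.76 -0.    0.03]
```

```bash

python3 -m crank '{"travel":[[0,0,0.3],[0,0,0.6],[0,0,0.9],[0,0,1.2],[0,0,1.3]],"turn":[0,0,0,0,0]}'
python3 -m crank '{"travel":[[0,0,0.2],[0,0,0.4],[0,0,0.6],[0,0,0.8],[0,0,0.95]],"turn":[0,0,0,0,0]}'
python3 -m crank '{"travel":[[0,0,0],[0,0,0]],"turn":[0,0]}'
python3 -c "
from bx import *
print(where(),get_state()['wrist_force'])"
```

```text
clock: 17.75
tcp_pos: [0.7014, 0.2119, 0.2278]
orientation: [-0.001, -0.076, 0.997, -0.0]
wrist_force: [0.3, -0.0, -0.6]
finger_gap: -0.0001
clock: 18.17
tcp_pos: [0.7031, 0.212, 0.1892]
orientation: [-0.0, -0.076, 0.997, -0.0]
wrist_force: [0.2, 0.4, -0.7]
finger_gap: 0.0002
clock: 18.33
tcp_pos: [0.7032, 0.2119, 0.1892]
orientation: [-0.001, -0.076, 0.997, -0.0]
wrist_force: [-0.2, -0.7, -0.6]
finger_gap: -0.0002
[ 0.1244 -0.0004  0.2292] [-0.22023842 -0.66335674 -0.64696606]
```

```bash

python3 -m crank '{"travel":[[0.2,0,0],[0.4,0,0],[0.55,0,0],[0.7,0,0],[0.84,0,0]],"turn":[0,0,0,0,0]}'|egrep 'pos|force'
python3 -m crank '{"travel":[[0.12,0,0],[0.24,0,0.01],[0.36,0,0.02],[0.54,0,0.04],[0.72,0,0.08]],"turn":[0,0,0,0,0]}'|egrep 'pos|force'
python3 -c "
from bx import *
print(where(),get_state()['wrist_force'])
c=shot('side','s3',(220,60,340,190),4)"
```

```text
tcp_pos: [0.6709, 0.2068, 0.1904]
wrist_force: [3.4, 0.2, 0.2]
tcp_pos: [0.6417, 0.2022, 0.1868]
wrist_force: [2.1, -0.8, 1.5]
[ 6.220e-02 -2.000e-04  2.268e-01] [ 2.09380712 -0.79535711  1.46628746]
```

The push force of about 3 N agrees with lid contact, so I'll continue the arc.

```bash

python3 -m crank '{"travel":[[0.35,0,0.09],[0.69,0,0.22],[1.01,0,0.38],[1.32,0,0.57],[1.6,0,0.8]],"turn":[0,0,0,0,0]}'|egrep 'pos|force'
python3 -m crank '{"travel":[[0.14,0,0.12],[0.26,0,0.25],[0.38,0,0.38],[0.5,0,0.52],[0.61,0,0.67]],"turn":[0,0,0,0,0]}'|egrep 'pos|force'
python3 -m crank '{"travel":[[0.1,0,0.15],[0.19,0,0.3],[0.27,0,0.46],[0.35,0,0.63],[0.42,0,0.8]],"turn":[0,0,0,0,0]}'|egrep 'pos|force'
python3 -c "
from bx import *
print(where(),get_state()['wrist_force'])"
```

```text
tcp_pos: [0.5779, 0.1929, 0.1549]
wrist_force: [0.4, -1.2, 2.5]
tcp_pos: [0.5543, 0.1893, 0.1275]
wrist_force: [-0.8, -1.4, 2.2]
tcp_pos: [0.5377, 0.1867, 0.095]
wrist_force: [1.2, -1.1, 0.6]
[-0.043   0.0009  0.135 ] [ 1.24543143 -1.0548061   0.5909887 ]
```

```bash

python3 -m crank '{"travel":[[0.05,0,0.1],[0.08,0,0.2],[0.1,0,0.28],[0.1,0,0.28]],"turn":[0,0,0,0]}'|egrep 'pos|force'
for i in 1 2 3; do python3 -m crank '{"travel":[[0,0,0.03],[0,0,0.06],[0,0,0.06]],"turn":[0,0,0]}'|egrep 'pos|force';done
```

```text
tcp_pos: [0.5335, 0.1862, 0.0841]
wrist_force: [-0.8, 0.6, 0.1]
tcp_pos: [0.534, 0.1862, 0.0837]
wrist_force: [-3.1, -1.5, 10.2]
tcp_pos: [0.5341, 0.1863, 0.0835]
wrist_force: [-8.8, -1.9, 24.2]
tcp_pos: [0.5342, 0.1863, 0.0834]
wrist_force: [-14.3, -2.9, 37.1]
```

The hard stop came at a reported z of 0.0835 (about 0.123 true), with force rising to 37 N, so the lid is shut. I'll retreat and go to the right latch.

```bash

python3 -m crank '{"travel":[[0,0,-0.3],[0,0,-0.6],[0,0,-1],[0,0,-1.3],[0,0,-1.5]],"turn":[0,0,0,0,0]}'|egrep 'pos|force'
python3 -m crank '{"travel":[[0.5,-0.5,0],[1,-1,0],[1.5,-1.5,0],[1.7,-1.75,0],[1.7,-1.75,0]],"turn":[0,0,0,0,0]}'|egrep 'pos|force'
python3 - <<'E'
from bx import *
print(where(),g(-.114,-.07,.145),g(-.114,-.07,.072))
shot('top','t5')
im=np.load('pics/t5.npz')['image'][...,::-1]; a=cv2.resize(im[145:265,90:240],(750,600),interpolation=cv2.INTER_CUBIC); 
for n,p in dict(L=(-.126,.07,.102),R=(-.126,-.07,.102)).items():
    print(n,(proj('t5',[*(o+B@p[:2]),p[2]])-[90,145])*5)
cv2.imwrite('pics/c5.png',a)
E
```

```text
tcp_pos: [0.5347, 0.1863, 0.1389]
wrist_force: [-0.1, -0.5, 0.6]
tcp_pos: [0.4758, 0.1051, 0.1374]
wrist_force: [1.1, 0.3, 0.7]
[-0.1171 -0.0698  0.1774] [-0.077 -0.004  0.809] [-0.079 -0.004  2.634]
L [293.12928047 551.70789861]
R [563.96495631 515.43576568]
```

View pics/c5.png

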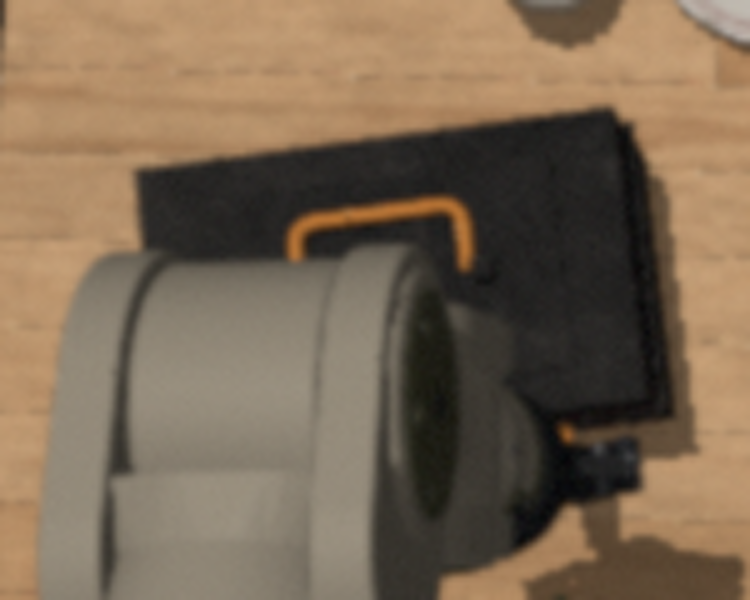

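The top view shows the lid shut flat, with the right latch's orange root visible at (565,430). Now to sweep the right latch down and press it in.

```bash

python3 -m crank '{"travel":[[0,0,0.3],[0,0,0.6],[0,0,0.9],[0,0,1.2],[0,0,1.4]],"turn":[0,0,0,0,0]}'|egrep 'pos|force'
python3 -m crank '{"travel":[[0,0,0.3],[0,0,0.6],[0,0,0.9],[0,0,1.15],[0,0,1.23]],"turn":[0,0,0,0,0]}'|egrep 'pos|force'
python3 -m crank '{"travel":[[-0.15,0,0],[-0.3,0,0],[-0.4,0,0],[-0.45,0,0],[-0.45,0,0]],"turn":[0,0,0,0,0]}'|egrep 'pos|force'
python3 -c "
from bx import *
print(where(),get_state()['wrist_force'])"
```

```text
tcp_pos: [0.4778, 0.1075, 0.0802]
wrist_force: [0.7, 0.5, -0.4]
tcp_pos: [0.4776, 0.1073, 0.0312]
wrist_force: [-1.5, -0.2, 0.2]
tcp_pos: [0.4966, 0.1096, 0.0325]
wrist_force: [-0.4, -0.4, -0.7]
[-0.0958 -0.0686  0.0725] [-0.37157401 -0.39870085 -0.66880112]
```

```bash

for i in 1 2 3 4; do python3 -m crank '{"travel":[[-0.03,0,0],[-0.06,0,0],[-0.06,0,0]],"turn":[0,0,0]}'|egrep 'pos|force';done
```

```text
tcp_pos: [0.4975, 0.1097, 0.0326]
wrist_force: [-3.5, -0.9, 0.9]
tcp_pos: [0.4974, 0.1097, 0.0324]
wrist_force: [-9.3, -2.3, 7.7]
tcp_pos: [0.4972, 0.1097, 0.0322]
wrist_force: [-15.5, -4.4, 12.4]
tcp_pos: [0.497, 0.1097, 0.032]
wrist_force: [-21.3, -5.3, 18.3]
```

```bash

python3 -m crank '{"travel":[[0.3,0,0],[0.6,0,0],[0.8,0,0],[0.9,0,0],[0.9,0,0]],"turn":[0,0,0,0,0]}'|egrep 'pos|force'
python3 -m crank '{"travel":[[0,0,-0.6],[0,0,-1.2],[0,0,-1.9],[0,0,-2.4],[0,0,-2.7]],"turn":[0,0,0,0,0]}'|egrep 'pos|force'
python3 -m crank '{"travel":[[0,0.6,0],[0,1.4,0],[0,2.2,0],[0,3,0],[0,3.5,0]],"turn":[0,0,0,0,0]}'|egrep 'pos|force'
python3 -m crank '{"travel":[[0,0,0],[0,0,0]],"turn":[0,0]}'|egrep 'pos|force'
python3 - <<'E'
from bx import *
print(where(),g(-.114,.07,.072),get_state()['wrist_force'])
shot('top','t6');shot('side','s6')
for f in('t6','s6'):
    im=np.load(f'pics/{f}.npz')['image']; h=cv2.cvtColor(im,cv2.COLOR_RGB2HSV); m=cv2.inRange(h,(8,140,120),(20,255,255))
    n,l,st,c=cv2.connectedComponentsWithStats(m)
    for nm,p in dict(Rout=(-.126,-.07,.102),Rhinge=(-.084,-.07,.102),Rdown=(-.087,-.07,.061),handle=(.017,0,.136)).items(): print(f,nm,proj(f,[*(o+B@p[:2]),p[2]]).round(1))
    P=proj(f,[*(o+B@[-.087,-.07]),.09])
    for i in range(1,n):
        if np.linalg.norm(c[i]-P)<45: print(st[i],c[i].round(1))
E
```

```text
tcp_pos: [0.4689, 0.1054, 0.0325]
wrist_force: [-0.0, -0.9, -0.0]
tcp_pos: [0.4715, 0.1056, 0.1432]
wrist_force: [-0.2, 0.7, -0.9]
tcp_pos: [0.4485, 0.2467, 0.1406]
wrist_force: [-0.4, 1.2, -0.7]
tcp_pos: [0.4484, 0.2449, 0.1402]
wrist_force: [0.1, -0.2, 0.1]
[-0.122   0.0726  0.1802] [-0.197 -0.063  2.706] [ 0.12026672 -0.17923921  0.05144583]
t6 Rout [202.8 248.1]
t6 Rhinge [201. 232.]
t6 Rdown [203.8 234.3]
t6 handle [166.9 195.3]
[197 231   7   2   9] [199.7 231.2]
s6 Rout [242.1 176.1]
s6 Rhinge [253.  173.9]
s6 Rdown [252.4 182.8]
s6 handle [272.1 151.2]
[265 144  16  15  65] [274.  150.3]
[232 151  11   6  43] [236.9 153.8]
[253 173   2   4   5] [253.2 174.4]
```

The right latch now shows only a thin strip at its hinge, so it is flat, while the left one still sticks out. Left latch next.

```bash

python3 -m crank '{"travel":[[-0.2,-0.06,0.3],[-0.2,-0.06,0.6],[-0.2,-0.06,0.9],[-0.2,-0.06,1.2],[-0.2,-0.06,1.4]],"turn":[0,0,0,0,0]}'|egrep 'pos|force'
python3 -m crank '{"travel":[[0,0,0.3],[0,0,0.6],[0,0,0.9],[0,0,1.2],[0,0,1.3]],"turn":[0,0,0,0,0]}'|egrep 'pos|force'
python3 -m crank '{"travel":[[-0.15,0,0],[-0.3,0,0],[-0.4,0,0],[-0.45,0,0],[-0.45,0,0]],"turn":[0,0,0,0,0]}'|egrep 'pos|force'
for i in 1 2 3; do python3 -m crank '{"travel":[[-0.03,0,0],[-0.06,0,0],[-0.06,0,0]],"turn":[0,0,0]}'|egrep 'pos|force';done
python3 -c "
from bx import *
print(where(),get_state()['wrist_force'])"
```

```text
tcp_pos: [0.4563, 0.2412, 0.0822]
wrist_force: [-0.4, -0.3, -0.4]
tcp_pos: [0.4562, 0.2417, 0.0309]
wrist_force: [-1.4, -1.1, 0.2]
tcp_pos: [0.4751, 0.2454, 0.0323]
wrist_force: [-0.6, -1.0, -0.7]
tcp_pos: [0.475, 0.2454, 0.0323]
wrist_force: [-5.8, -1.6, 1.4]
tcp_pos: [0.4749, 0.2454, 0.0322]
wrist_force: [-11.5, -3.4, 7.1]
tcp_pos: [0.4747, 0.2454, 0.0322]
wrist_force: [-18.5, -3.6, 12.6]
[-0.0958  0.0689  0.0722] [-18.48415678  -3.58781185  12.60469929]
```

The left latch stopped hard at the same box x (-0.096) as the right one. I'll back off, rise clear and check both latches.

```bash

python3 -m crank '{"travel":[[0.3,0,0],[0.6,0,0],[0.8,0,0],[0.9,0,0],[0.9,0,0]],"turn":[0,0,0,0,0]}'|egrep 'pos|force'
python3 -m crank '{"travel":[[0,0,-0.6],[0,0,-1.2],[0,0,-1.9],[0,0,-2.6],[0,0,-3.2]],"turn":[0,0,0,0,0]}'|egrep 'pos|force'
python3 -m crank '{"travel":[[0,-0.8,0],[0,-1.6,0],[0,-2.4,0],[0,-3.2,0],[0,-4,0]],"turn":[0,0,0,0,0]}'|egrep 'pos|force'
python3 -m crank '{"travel":[[0,-0.8,0],[0,-1.6,0],[0,-2.4,0],[0,-3.2,0],[0,-4,0]],"turn":[0,0,0,0,0]}'|egrep 'pos|force'
python3 -m crank '{"travel":[[0,0,0],[0,0,0],[0,0,0]],"turn":[0,0,0]}'
python3 - <<'E'
from bx import *
shot('top','t7');shot('side','s7')
for f in('t7','s7'):
    im=np.load(f'pics/{f}.npz')['image']; h=cv2.cvtColor(im,cv2.COLOR_RGB2HSV); m=cv2.inRange(h,(8,140,120),(20,255,255))
    n,l,st,c=cv2.connectedComponentsWithStats(m)
    for y in(-.07,.07):
      for nm,p in dict(out=(-.126,y,.102),hinge=(-.084,y,.102),down=(-.087,y,.061)).items(): print(f,y,nm,proj(f,[*(o+B@p[:2]),p[2]]).round(1))
      P=proj(f,[*(o+B@[-.087,y]),.09])
      for i in range(1,n):
        if np.linalg.norm(c[i]-P)<25: print(st[i],c[i].round(1))
    print([proj(f,[*(o+B@[x,y]),.122]).round(0).tolist() for x,y in((-.077,.13),(-.077,-.13))])
E
```

```text
tcp_pos: [0.4456, 0.2413, 0.0327]
wrist_force: [0.3, 0.9, -0.5]
tcp_pos: [0.4469, 0.2414, 0.1625]
wrist_force: [1.2, 0.3, -1.1]
tcp_pos: [0.4709, 0.0814, 0.1608]
wrist_force: [-0.4, 1.4, -0.2]
tcp_pos: [0.4949, -0.0775, 0.1607]
wrist_force: [0.1, -0.5, -0.0]
clock: 30.12
tcp_pos: [0.4939, -0.0754, 0.1602]
orientation: [0.0, -0.075, 0.997, 0.0]
wrist_force: [-0.6, 0.4, -0.7]
finger_gap: -0.0003
t7 -0.07 out [202.8 248.1]
t7 -0.07 hinge [201. 232.]
t7 -0.07 down [203.8 234.3]
[197 231   6   1   6] [199.5 231. ]
t7 0.07 out [148.6 255.3]
t7 0.07 hinge [147.1 239.2]
t7 0.07 down [151.6 241.2]
[142 238   8   2   8] [145.5 238.5]
[[121.0, 239.0], [223.0, 226.0]]
s7 -0.07 out [242.1 176.1]
s7 -0.07 hinge [253.  173.9]
s7 -0.07 down [252.4 182.8]
s7 0.07 out [231.5 155.8]
s7 0.07 hinge [241.8 153.9]
s7 0.07 down [241.4 162.6]
[241 153   2   3   4] [241.5 154. ]
[[239.0, 141.0], [260.0, 178.0]]
```

In both cameras, both latches show only a thin strip at the hinge, and nothing reaches the sticking-out positions. The arm is clear, so I'm handing in.

```bash
python3 -c "
from workcell import *
print(hand_in())"
```

```text
the job is handed in; nothing more can be done
None
```

The torch is lying front to back in the right half of the tray, the lid is shut and both latches are down. I handed in at about 30 s of the 67 s allowed; `hand_in()` gave no verdict.

**What went wrong on the way:** my first grasp closed on nothing, because the real fingertips were about 40 mm higher than the reported TCP. I worked that out from the wrist pictures and corrected for it. The torch hadn't moved, and the second grasp held it at 33.7 mm.

**Last checks:**
- **Torch:** it touched down with about 6 N. After release the wrist view showed it centred in the right half, with the tin still standing in the left half. I didn't see either again once the lid was shut.
- **Lid:** it reached a hard stop at a real height of about 0.123 m against 0.122 m expected, and the top view showed it flat.
- **Latches:** both came up against a stop at the same box x (-0.096). Afterwards the top view showed only a thin orange strip at each hinge, so they look flat. The side view agreed for the right latch just after it was pressed and for the left at the end; in the last side picture the right latch's strip was too small to pick out. I did not measure the latch angles directly.
- **Clamp and marker:** the arm never went near the bench beside them. They looked in place in the last wrist view after the torch was released, but I did not measure them.

The wrist force was near zero with the arm clear of everything at hand-in.

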